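# Zero a coffee grinder and lock it two stops back

## Robot

A 6-joint arm with a two-finger parallel gripper is mounted at the origin on a cart in front of the work surface, level with it; the furniture and walls round the work are solid. World frame = base frame: x ahead of the robot, y to its left, z up, the work surface at z = 0. Lengths are in m, angles in rad, forces in N, time in s.
With the tool pointing down it reaches from about 0.3 to 0.875 m from the base axis. Payload 6.4 kg.
Tool frame: the origin (TCP) lies at the very end of the fingers, on their centre line; the grasp point (between the pads) lies 19 mm behind it; x points along the fingers, y is the direction in which the jaws open and shut, and the axes are right-handed (so a half turn about x gives the same grasp; the last joint's range is limited). The gripper opens to 85 mm and grips with 20 to 120 N. Pads are 22 mm wide; open, the fingers measure 114 mm over their backs; the gripper's body (76 mm by 85 mm) begins 54 mm behind the grasp point. The pads swing forward as they close: fully open they stand 13 mm farther back than shut.
Start: joints at [-1.354, 0.181, 1.607, -0, 1.354, -0.206], TCP at [0.236, -0.524, 0.231] pointing down, gripper open.
Joint ranges: [-2.99, 2.99], [-0.89, 2.07], [0.3, 2.58], [-1.14, 4.28], [0, 2.63], [-3.12, 3.12]. Speed limits (rad/s): [2.57, 2.57, 3.01, 3.14, 3.14, 3.14].

## Interface

Orientations are given as a unit quaternion [w, x, y, z].
In Python, from bench import status, optics, hand_in gives the robot as it stands. The module is installed in compiled form; this text tells all that it offers.
- The arm moves only by the shell command python3 -m jog 'ROWS'. ROWS is JSON, one flat list of numbers, 5 for each row, row after row: the shift along the tool's x, y, z in mm, then the turn about the tool's x in degrees, then the opening in per cent of the stroke, from 0 (shut) to 100 (fully open). In form: [tx, ty, tz, yaw, gripper, tx, ty, tz, yaw, gripper, ...]. A call has exactly 5 rows; each row is the pose to reach, as a shift and turn from the pose commanded when the call began, along the tool's axes at that moment; what a row does not reach only later rows make up. A row lasts 1/10 s, in which the tool goes at most 50 mm and 8.59 degrees, less where a joint would pass 70% of its speed; a pose out of reach is approached as far as the arm can. A call with a gripper value outside its range is refused whole. The fingers move at their own pace and stop on an object; the grip force is fixed at half the most. Time passes only in rows, so rows that repeat a pose let the fingers close, or fill a call up. It gives the time, the measured TCP pose, the force and the opening at its end, in the units of the state.
- status.get_obs(): the state, without advancing time (a new reading comes with each control period).
- optics.camera(name): name is "side" or "top"; returns the picture (384x512x3 uint8, red, green, blue); there is no depth.
- optics.get_calibration(name): a dict with "vertical_fov" (degrees; the focal length in pixels is half the picture's height over the tangent of half this angle, whatever the lens; pixels are square), "cx", "cy" (the principal point, pixels), "k1" (the pictures are not rectified: a ray, as slopes to the right and down, at radius r is drawn at 1 + k1 r^2 times it, then the intrinsics apply), "extrinsics" (4x4, takes a point from camera to world coordinates). Camera axes: x right, y up, looking along -z (the intrinsics and any distortion apply to the point x, -y, -z); pixel columns grow to the right and rows downward; lengths in m; the calibration is good to about 2 mm. A picture is of the moment at which its call begins. get_calibration takes no time and is no camera call.
- hand_in(): hands the job in, once; it reports no verdict.
The state is a dict: "time_s": time; "q": joint angles; "dq": joint speeds; "joint_efforts": joint torques, N m; "eef_pos": TCP position; "eef_rot": TCP orientation; "wrist_force": force on the tool from outside, world axes, zero at the start; "torque": the same for the moment, N m; "opening": opening from 0.0 (shut) to 1.0 (fully open).
Only numpy, scipy, OpenCV 4.12 (cv2) and the standard library are available. Lean on these libraries where they do the work, as an engineer would, in place of code of your own. Each camera call takes 0.05 s, during which the arm holds its last target. There are 200 camera calls.

## Task

The coffee grinder has just been cleaned and its adjusting ring sits loose somewhere on the coarse side. Pull the spring plunger up, turn the ring finer (clockwise seen from above) until you feel the burrs just touch - gently, force neither burrs nor plunger - then back the ring off coarser to the second notch you come to and let the plunger drop into it, so that the ring is locked. Let go, and leave the things standing around alone.

Things in the scene. Friction and masses are not known exactly. Their poses are not given: they have to be found in the camera images.
- grinder: grey coffee burr grinder with black foot, hopper taken off; 205 x 167 x 164 mm, heavy, stands fast. Origin on the worktop under the upright axis that the adjusting ring turns about; -x is its front with chute and dosing cup. Where its burrs meet differs each time and is only felt: a springy stop, met when turning finer, 5 to 33 degrees clockwise (from above) of the ear pointing to -x.
- crown (a point): centre of the steel index crown on the grinder's head, on the ring's axis, 141 mm above the worktop, level with the crown's lands. Around it every 20 degrees, at whole multiples of 20 degrees from the grinder's -x, lies a notch (a stop): 10 mm wide, 7 mm deep, open outward, its middle on a radius of 75 mm.
- ring (a joint): angle of the aluminium adjusting ring (diameter 121 mm, top 159 mm high), rad. 0: its ear with the plunger points along the grinder's -x. Grows counter-clockwise from above (coarser), falls clockwise (finer, the side of the small dot on the ring). It rubs with about 0.12 N m. It starts at 0.62 to 0.88.
- plunger (a joint): height of the spring plunger, m. 0: pin down in a notch, ring locked. About 0.0065: pin rides on a land, ring can be turned, and the pin drops into the next notch it is dragged over. Above 0.008 it clears all. 0.014: end of travel. The spring presses it down with 4.5 N (down) to 8 N (fully up); it does not stay up by itself. The pin is 8 mm thick with a round nose: 1 mm play either way in a notch.
- knob (a point): grip centre of the plunger's black round upright pull knob: diameter 26 mm, from 15 mm below to 14 mm above this point, on the ring's ear 75 mm from the axis; 191 mm above the worktop with the plunger down. It moves with plunger and ring. Below it: a steel sleeve 21 mm in diameter up to 168 mm, the ear, 25 mm wide, up to 155 mm above the worktop.
- hopper: clear plastic bean hopper standing upside down beside the grinder, 116 mm in diameter, 100 mm high, origin under its centre; leave alone
- mug: white mug, 84 x 115 x 89 mm, origin under its centre; leave alone
- brush: cleaning brush, 150 mm long, lying, origin under its middle; leave alone
- teaspoon: steel teaspoon, 130 x 27 x 11 mm, lying, origin under its middle; leave alone

How it is judged:
On the way, in this order (a step that is already met when the one before it is completed fails the run):
1. the burrs are brought to touch (contact force between ring_c0 and burr_c0 above 2 N), for 0.05 s.
2. the ring is backed off to the second notch and the plunger is down in the notch (value of joint plunger below 0.002 m and distance between ring_c0 and burr_c0 between 0.0319 and 0.057 m), for 0.2 s.
At the end, for the whole second after the job is handed in: The plunger is down in a notch to within 2 mm, and that notch is the second one met when backing off from the point where the burrs touch (ring 18.6 to 42 degrees coarser than touching; a notch within 2 degrees of the touching point may be counted or not); the robot has let go (all of step 2).
It fails at once if the burrs are forced together with more than 40 N (contact force between ring_c0 and burr_c0 above 40 N).
It fails at once if the ring is wrenched against the plunger's pin with more than 40 N (contact force between plunger and grinder above 40 N).
It fails at once if a thing standing around is pushed more than 15 mm (distance of any of hopper, mug, brush, teaspoon from where it was at the start of the episode above 0.015 m).
It also fails if it takes over 56 s, if anything falls off the work surface, if the arm or the gripper's body presses on something with over 40 N, if the wrist force passes 120 N, or if a joint passes its speed limit or range.

## Working session

There is one attempt and no reset: what is moved stays moved. The work goes in short steps, Python scripts to look and compute and a shell command to move; the robot and the scene stay as the last step left them, time stands still between calls to the robot, and variables do not carry over. Pictures are saved under pics/ and viewed, on a budget of 10 in all, crops included, one or two more only if the job needs it, and the job is handed in when it is done.

```bash
mkdir -p pics
cat > h.py <<'E'
import numpy as np, cv2
from bench import status, optics
def snap(n,f):
    im=optics.camera(n); cv2.imwrite('pics/'+f,im[:,:,::-1]); return im
def ray(n,u,v):
    c=optics.get_calibration(n); f=192/np.tan(np.radians(c['vertical_fov'])/2)
    K=np.array([[f,0,c['cx']],[0,f,c['cy']],[0,0,1.]])
    p=cv2.undistortPoints(np.array([[[u,v]]],float),K,np.array([c['k1'],0,0,0.]))[0,0]
    E=np.array(c['extrinsics']); d=E[:3,:3]@np.array([p[0],-p[1],-1.]); return E[:3,3],d
def onz(n,u,v,z):
    o,d=ray(n,u,v); return o+d*(z-o[2])/d[2]
def proj(n,P):
    c=optics.get_calibration(n); f=192/np.tan(np.radians(c['vertical_fov'])/2)
    E=np.array(c['extrinsics']); q=E[:3,:3].T@(np.array(P)-E[:3,3]); a=np.array([q[0],-q[1]])/-q[2]
    a=a*(1+c['k1']*(a@a)); return a*f+[c['cx'],c['cy']]
def tri(n1,p1,n2,p2):
    o,d=ray(n1,*p1); q,e=ray(n2,*p2); s=np.linalg.lstsq(np.c_[d,-e],q-o,rcond=None)[0]
    a,b=o+d*s[0],q+e*s[1]; return (a+b)/2,np.linalg.norm(a-b)
E
python3 - <<'E'
from h import *
a=snap('top','t0.png');b=snap('side','s0.png')
for n in('top','side'):print(n,optics.get_calibration(n))
print(status.get_obs())
E
```

```text
top {'vertical_fov': 42.35087175746885, 'cx': 262.78636973647684, 'cy': 187.49111764068397, 'k1': -0.18445865360563202, 'extrinsics': array([[-0.26706421,  0.74692332, -0.60891893, -0.11246744],
       [-0.9635613 , -0.21683371,  0.15662936,  0.29670096],
       [-0.01504403,  0.62856082,  0.77761493,  0.91475223],
       [ 0.        ,  0.        ,  0.        ,  1.        ]])}
side {'vertical_fov': 54.691288710723605, 'cx': 260.02381867687353, 'cy': 182.72304537908724, 'k1': -0.002802335088340279, 'extrinsics': array([[-0.20327457,  0.41776291, -0.88552448, -0.23611085],
       [-0.97893809, -0.10423256,  0.17554424,  0.27004523],
       [-0.01896461,  0.90255733,  0.43015185,  0.47831356],
       [ 0.        ,  0.        ,  0.        ,  1.        ]])}
{'time_s': 0.1, 'q': array([-1.35433150e+00,  1.81443526e-01,  1.60787285e+00, -1.06764431e-05,
        1.35379854e+00, -2.06297381e-01]), 'dq': array([-0.00046376, -0.00419119, -0.00128779, -0.00058988, -0.00287544,
        0.00105063]), 'joint_efforts': array([-1.27785511e-04, -4.45875943e+01, -3.52239096e+01, -1.97065829e-04,
        4.10004111e-03,  1.89107192e-05]), 'eef_pos': array([ 0.23582119, -0.52389423,  0.23050429]), 'eef_rot': array([-0.14782098, -0.69136126, -0.14889733,  0.6913741 ]), 'wrist_force': array([-0.15804401, -0.1889066 , -0.41604367]), 'torque': array([-0.04712496, -0.06183747, -0.02252998]), 'opening': 0.9988375202754064}
```

View pics/t0.png

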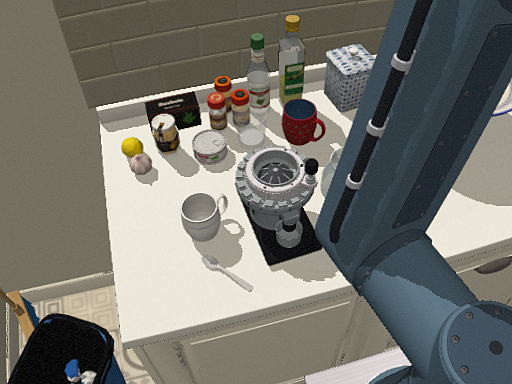

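View pics/s0.png

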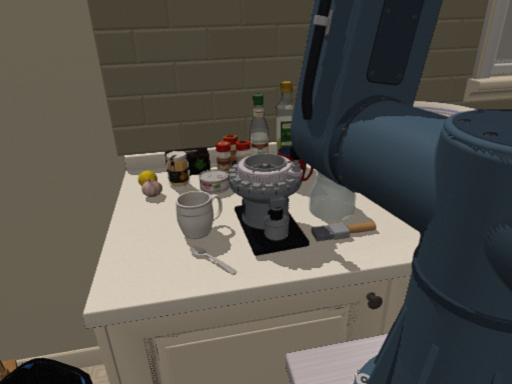

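The top view shows the grinder with its ring centre near (277,172), the black knob near (311,165), the chute toward the robot at (290,235), the mug at (203,215) and the spoon at (228,272). The side view shows the ring at (265,175); the knob is hidden behind the arm, and the brush is at (345,230).

Run:
```python
from h import *
im=cv2.imread('pics/t0.png'); c=im[130:270,210:350]; cv2.imwrite('pics/t0c.png',cv2.resize(c,(700,700),interpolation=cv2.INTER_CUBIC)[:600])
h=cv2.cvtColor(im,cv2.COLOR_BGR2HSV); m=(im.max(2)<50).astype('uint8')
n,l,s,ce=cv2.connectedComponentsWithStats(m)
for i in range(1,n):
    x,y,w,hh,a=s[i]
    if a>40 and 200<ce[i][0]<350 and 120<ce[i][1]<290: print(s[i],ce[i])
print(onz('top',311,165,.197), onz('top',277,170,.159))
```

```text
[305 159  13  16 177] [311.04519774 166.36723164]
[329 186  28  58 613] [340.48939641 213.64763458]
[ 242  201   80   65 1569] [285.18036966 240.82409178]
[282 222  14  10  81] [288.69135802 227.17283951]
[0.47746949 0.04764136 0.197     ] [0.51507287 0.10479974 0.159     ]
```

View pics/t0c.png

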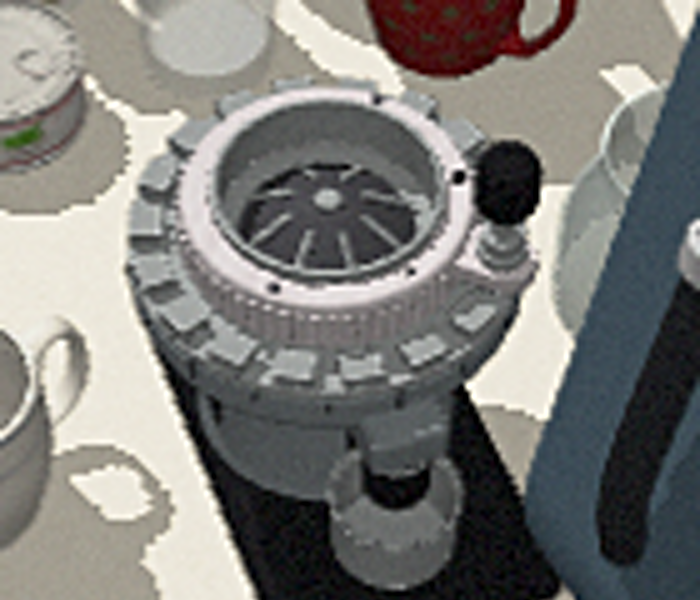

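The crop shows the knob at full-image (311.5,166.5), the sleeve foot on the ear, the ring's top rim spanning about x 245–305, and the chute front at about (290,228).

Run:
```python
from h import *
from scipy.optimize import least_squares
from scipy.spatial.transform import Rotation as R
z=np.array([(178,205),(320,88),(400,101),(250,105),(200,150),(205,260),(310,312),(380,305),(440,268)])/5+[210-.4,130-.4]
P=np.array([onz('top',u,v,.159)[:2] for u,v in z])
r=least_squares(lambda p:np.hypot(*(P-p).T)-.0605,P.mean(0)); C=r.x; print('C',C,r.fun.round(4))
im=cv2.imread('pics/t0.png'); m=(im.max(2)<50).astype('uint8'); n,l,s,ce=cv2.connectedComponentsWithStats(m)
i=[i for i in range(n) if abs(ce[i]-[285.18,240.82]).max()<.1][0]
ct=max(cv2.findContours((l==i).astype('uint8'),0,1)[0],key=len)[:,0]
W=np.array([onz('top',u,v,.01)[:2] for u,v in cv2.approxPolyDP(ct,3,True)[:,0]]); print(cv2.approxPolyDP(ct,3,True)[:,0].tolist());print(W.round(3))
for zz in(.191,.1975):
    k=onz('top',311,166.4,zz)[:2]; d=k-C; print(zz,k,np.hypot(*d),np.degrees(np.arctan2(d[1],d[0])))
q=status.get_obs()['eef_rot']; print(R.from_quat(q,scalar_first=True).as_matrix().round(3))
```

```text
C [0.51943087 0.10691404] [ 0.0007 -0.0005 -0.0002 -0.0006 -0.0021 -0.0007  0.0002 -0.0004 -0.0025]
[[242, 201], [268, 264], [321, 248], [302, 207], [301, 239], [296, 246], [285, 248], [276, 241], [274, 230], [262, 228], [251, 219], [248, 202], [247, 206]]
[[0.571 0.171]
 [0.394 0.159]
 [0.401 0.039]
 [0.516 0.044]
 [0.434 0.073]
 [0.42  0.089]
 [0.422 0.113]
 [0.445 0.127]
 [0.473 0.123]
 [0.486 0.147]
 [0.516 0.164]
 [0.564 0.158]
 [0.554 0.164]]
0.191 [0.47895873 0.04674886] 0.07251098629078172 -123.92808323687188
0.1975 [0.47364715 0.04899367] 0.07383033477570473 -128.3249557657204
[[-0.     0.41  -0.912]
 [ 0.001 -0.912 -0.41 ]
 [-1.    -0.001 -0.   ]]
```

```bash
python3 -m jog '[-10,-28,-35,0,100,-20,-56,-70,0,100,-30,-84,-105,0,100,-40,-112,-140,0,100,-40,-140,-175,0,100]' && python3 -m jog '[0,-28,-35,0,100,0,-56,-70,0,100,0,-84,-105,0,100,0,-112,-140,0,100,0,-140,-175,0,100]' && python3 -m jog '[0,-20,-25,-8,100,0,-38,-50,-16,100,0,-38,-50,-24,100,0,-38,-50,-28,100,0,-38,-50,-28,100]'
python3 - <<'E'
from h import *
a=snap('top','t1.png');b=snap('side','s1.png')
cv2.imwrite('pics/c1.png',np.hstack([cv2.resize(a[100:260,210:350],(525,600),interpolation=2),cv2.resize(b[120:280,220:350],(275,338),interpolation=2).repeat(1,0)[:600] if 0 else cv2.copyMakeBorder(cv2.resize(b[130:260,230:340],(275,325)),0,275,0,0,0)])[:,:,::-1])
E
```

```text
time_s: 0.6
eef_pos: [0.3389, -0.3238, 0.2725]
eef_rot: [0.149, 0.692, 0.148, -0.691]
wrist_force: [1.2, 0.5, -0.9]
opening: 1.005
time_s: 1.1
eef_pos: [0.4406, -0.1235, 0.2712]
eef_rot: [0.148, 0.691, 0.148, -0.691]
wrist_force: [0.8, 0.2, 0.0]
opening: 0.999
time_s: 1.6
eef_pos: [0.4701, -0.0698, 0.2709]
eef_rot: [-0.311, -0.635, -0.312, 0.635]
wrist_force: [0.4, -0.6, -0.3]
opening: 1.0
```

View pics/c1.png

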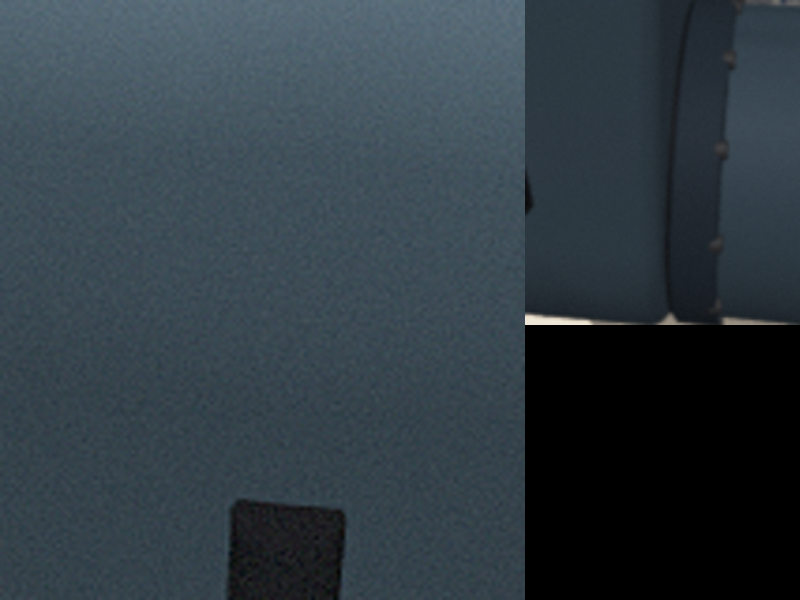

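The arm hides the grinder from both cameras here, so I go on with the first estimate: knob at about (0.4735, 0.048).

```bash
python3 -m jog '[0,-23,-32,0,100,0,-46,-64,0,100,0,-70,-95,0,100,0,-70,-95,0,100,20,-70,-95,0,100]' && python3 -m jog '[20,0,0,0,100,40,0,0,0,100,60,0,0,0,100,72,0,0,0,100,72,0,0,0,100]' && python3 -m jog '[0,0,0,0,70,0,0,0,0,50,0,0,0,0,40,0,0,0,0,40,0,0,0,0,40]'
```

```text
time_s: 2.2
eef_pos: [0.4748, 0.048, 0.2536]
eef_rot: [0.313, 0.636, 0.31, -0.633]
wrist_force: [0.4, 0.1, 0.4]
opening: 1.001
time_s: 2.7
eef_pos: [0.4719, 0.0472, 0.1776]
eef_rot: [-0.31, -0.634, -0.311, 0.636]
wrist_force: [-0.1, -0.1, 0.0]
opening: 0.997
time_s: 3.2
eef_pos: [0.4733, 0.0477, 0.1797]
eef_rot: [0.311, 0.635, 0.311, -0.635]
wrist_force: [0.4, -0.4, 1.2]
opening: 0.4
```

```bash
python3 -m jog '[0,0,0,0,38,0,0,0,0,36,0,0,0,0,34,0,0,0,0,33,0,0,0,0,33]' && python3 -m jog '[0,0,0,0,32,0,0,0,0,31,0,0,0,0,30,0,0,0,0,28,0,0,0,0,25]'
```

```text
time_s: 3.7
eef_pos: [0.4731, 0.0477, 0.1793]
eef_rot: [-0.311, -0.635, -0.311, 0.635]
wrist_force: [0.4, -0.1, 0.4]
opening: 0.333
time_s: 4.2
eef_pos: [0.4728, 0.048, 0.1794]
eef_rot: [-0.311, -0.635, -0.312, 0.635]
wrist_force: [-3.5, 1.1, 3.8]
opening: 0.275
```

```bash
python3 -m jog '[0,0,0,0,20,0,0,0,0,10,0,0,0,0,0,0,0,0,0,0,0,0,0,0,0]' && python3 -m jog '[-2,0,0,0,0,-4,0,0,0,0,-6,0,0,0,0,-6,0,0,0,0,-6,0,0,0,0]'; python3 -c "
from h import *;o=status.get_obs();print(o['eef_pos'],o['torque'])"
```

```text
time_s: 4.7
eef_pos: [0.4728, 0.048, 0.1794]
eef_rot: [-0.311, -0.635, -0.311, 0.635]
wrist_force: [-4.7, 3.4, 5.0]
opening: 0.274
time_s: 5.2
eef_pos: [0.4727, 0.0479, 0.1848]
eef_rot: [-0.311, -0.635, -0.312, 0.635]
wrist_force: [-1.1, 3.7, -8.1]
opening: 0.275
[0.47269982 0.04787194 0.18481672] [0.48875852 0.11620868 0.03651749]
```

Firmly gripped, and the 8 N of spring pull matches a plunger about 12 mm up. The ring is at about 48°, with a measured radius of 75.2 mm. Next I turn it clockwise in arcs.

```bash
cat > a.py <<'E'
from h import *
o=status.get_obs(); p=o['eef_pos']; d=p[:2]-[.5194,.1069]; a=np.degrees(np.arctan2(d[1],d[0]))%360; t=np.radians(a)
f=o['wrist_force']; print('ring %.2f r %.4f z %.4f Ftan %.1f Frad %.1f Fz %.1f Mz %.2f t %.1f'%(a-183.3,np.hypot(*d),p[2],f[:2]@[-np.sin(t),np.cos(t)],f[:2]@[np.cos(t),np.sin(t)],f[2],o['torque'][2],o['time_s']))
E
python3 a.py; python3 -m jog '[0,-5.2,-0.2,4,0,0,-10.4,-0.7,8,0,0,-15.6,-1.6,12,0,0,-20.7,-2.9,16,0,0,-25.7,-4.5,20,0]' >/dev/null && python3 a.py
```

```text
ring 48.35 r 0.0753 z 0.1848 Ftan -3.2 Frad -2.2 Fz -8.1 Mz 0.04 t 5.2
ring 28.46 r 0.0752 z 0.1851 Ftan -3.1 Frad -2.7 Fz -8.3 Mz 0.29 t 5.7
```

```bash
python3 -m jog '[0,-5.2,-0.2,4,0,0,-10.4,-0.7,8,0,0,-15.6,-1.6,12,0,0,-20.7,-2.9,16,0,0,-25.7,-4.5,20,0]' >/dev/null && python3 a.py && python3 -m jog '[0,-1.3,0,1,0,0,-2.6,0,2,0,0,-3.9,-0.1,3,0,0,-5.2,-0.2,4,0,0,-6.5,-0.3,5,0]' >/dev/null;python3 a.py;  python3 -m jog '[0,-1.3,0,1,0,0,-2.6,0,2,0,0,-3.9,-0.1,3,0,0,-3.9,-0.1,3,0,0,-3.9,-0.1,3,0]' >/dev/null;python3 a.py
```

```text
ring 8.45 r 0.0752 z 0.1852 Ftan -2.4 Frad -1.9 Fz -8.6 Mz 0.41 t 6.2
ring 3.68 r 0.0753 z 0.1853 Ftan -5.6 Frad -1.9 Fz -8.7 Mz 0.45 t 6.7
ring 0.61 r 0.0753 z 0.1853 Ftan -5.7 Frad -1.6 Fz -7.7 Mz 0.38 t 7.2
```

```bash
cat >> a.py <<'E'
import sys
sys.exit(abs(f[:2]@[-np.sin(t),np.cos(t)]+5)>3)
E
python3 -m jog '[0,-0.7,0,0.5,0,0,-1.3,0,1,0,0,-2,0,1.5,0,0,-2,0,1.5,0,0,-2,0,1.5,0]' >/dev/null;python3 a.py && python3 -m jog '[0,-0.7,0,0.5,0,0,-1.3,0,1,0,0,-2,0,1.5,0,0,-2,0,1.5,0,0,-2,0,1.5,0]' >/dev/null;python3 a.py && python3 -m jog '[0,-0.7,0,0.5,0,0,-1.3,0,1,0,0,-2,0,1.5,0,0,-2,0,1.5,0,0,-2,0,1.5,0]' >/dev/null;python3 a.py && python3 -m jog '[0,-0.7,0,0.5,0,0,-1.3,0,1,0,0,-2,0,1.5,0,0,-2,0,1.5,0,0,-2,0,1.5,0]' >/dev/null;python3 a.py
```

```text
ring -0.86 r 0.0753 z 0.1853 Ftan -5.1 Frad -1.2 Fz -6.8 Mz 0.43 t 7.7
ring -0.86 r 0.0753 z 0.1853 Ftan -5.1 Frad -1.2 Fz -6.8 Mz 0.43 t 7.7
ring -0.86 r 0.0753 z 0.1853 Ftan -5.1 Frad -1.2 Fz -6.8 Mz 0.43 t 7.7
ring -0.86 r 0.0753 z 0.1853 Ftan -5.1 Frad -1.2 Fz -6.8 Mz 0.43 t 7.7False
False
False
False
```

```bash
sed -i 's/^sys.exit(\(.*\))$/sys.exit(int(\1))/' a.py
python3 -m jog '[0,-0.7,0,0.5,0,0,-1.3,0,1,0,0,-2,0,1.5,0,0,-2,0,1.5,0,0,-2,0,1.5,0]' >/dev/null;python3 a.py && python3 -m jog '[0,-0.7,0,0.5,0,0,-1.3,0,1,0,0,-2,0,1.5,0,0,-2,0,1.5,0,0,-2,0,1.5,0]' >/dev/null && python3 a.py && python3 -m jog '[0,-0.7,0,0.5,0,0,-1.3,0,1,0,0,-2,0,1.5,0,0,-2,0,1.5,0,0,-2,0,1.5,0]' >/dev/null && python3 a.py && python3 -m jog '[0,-0.7,0,0.5,0,0,-1.3,0,1,0,0,-2,0,1.5,0,0,-2,0,1.5,0,0,-2,0,1.5,0]' >/dev/null && python3 a.py
```

```text
ring -2.36 r 0.0753 z 0.1853 Ftan -5.5 Frad -2.1 Fz -8.0 Mz 0.42 t 8.2
ring -3.89 r 0.0753 z 0.1854 Ftan -5.8 Frad -1.5 Fz -8.5 Mz 0.44 t 8.7
ring -5.41 r 0.0753 z 0.1854 Ftan -5.7 Frad -1.1 Fz -7.2 Mz 0.49 t 9.2
ring -6.93 r 0.0753 z 0.1854 Ftan -5.8 Frad -0.6 Fz -8.3 Mz 0.41 t 9.7
```

```bash
J() { :; }
python3 -m jog '[0,-0.7,0,0.5,0,0,-1.3,0,1,0,0,-2,0,1.5,0,0,-2,0,1.5,0,0,-2,0,1.5,0]' >/dev/null;python3 a.py && python3 -m jog '[0,-0.7,0,0.5,0,0,-1.3,0,1,0,0,-2,0,1.5,0,0,-2,0,1.5,0,0,-2,0,1.5,0]' >/dev/null && python3 a.py && python3 -m jog '[0,-0.7,0,0.5,0,0,-1.3,0,1,0,0,-2,0,1.5,0,0,-2,0,1.5,0,0,-2,0,1.5,0]' >/dev/null && python3 a.py && python3 -m jog '[0,-0.7,0,0.5,0,0,-1.3,0,1,0,0,-2,0,1.5,0,0,-2,0,1.5,0,0,-2,0,1.5,0]' >/dev/null && python3 a.py && python3 -m jog '[0,-0.7,0,0.5,0,0,-1.3,0,1,0,0,-2,0,1.5,0,0,-2,0,1.5,0,0,-2,0,1.5,0]' >/dev/null && python3 a.py
```

```text
ring -8.44 r 0.0753 z 0.1854 Ftan -5.0 Frad -1.6 Fz -8.7 Mz 0.48 t 10.2
ring -9.94 r 0.0753 z 0.1854 Ftan -5.4 Frad -1.3 Fz -8.4 Mz 0.47 t 10.7
ring -11.46 r 0.0753 z 0.1854 Ftan -4.8 Frad -1.3 Fz -7.6 Mz 0.43 t 11.2
ring -13.00 r 0.0753 z 0.1855 Ftan -5.2 Frad -0.5 Fz -8.0 Mz 0.50 t 11.7
ring -14.48 r 0.0754 z 0.1854 Ftan -5.6 Frad -0.1 Fz -9.5 Mz 0.49 t 12.2
```

```bash
python3 -m jog '[0,-0.7,0,0.5,0,0,-1.3,0,1,0,0,-2,0,1.5,0,0,-2,0,1.5,0,0,-2,0,1.5,0]' >/dev/null;python3 a.py && python3 -m jog '[0,-0.7,0,0.5,0,0,-1.3,0,1,0,0,-2,0,1.5,0,0,-2,0,1.5,0,0,-2,0,1.5,0]' >/dev/null && python3 a.py && python3 -m jog '[0,-0.7,0,0.5,0,0,-1.3,0,1,0,0,-2,0,1.5,0,0,-2,0,1.5,0,0,-2,0,1.5,0]' >/dev/null && python3 a.py && python3 -m jog '[0,-0.7,0,0.5,0,0,-1.3,0,1,0,0,-2,0,1.5,0,0,-2,0,1.5,0,0,-2,0,1.5,0]' >/dev/null && python3 a.py && python3 -m jog '[0,-0.7,0,0.5,0,0,-1.3,0,1,0,0,-2,0,1.5,0,0,-2,0,1.5,0,0,-2,0,1.5,0]' >/dev/null && python3 a.py
```

```text
ring -16.02 r 0.0754 z 0.1855 Ftan -5.6 Frad -1.0 Fz -8.8 Mz 0.44 t 12.7
ring -17.28 r 0.0754 z 0.1855 Ftan -3.6 Frad -2.4 Fz -7.4 Mz 0.59 t 13.2
ring -18.16 r 0.0755 z 0.1853 Ftan 4.1 Frad -3.3 Fz -7.3 Mz 0.97 t 13.7
```

Burr contact shows clearly: the tangential force rises from −5.5 to +4 N at about −17°. I give one small nudge to be sure, then back off 40° to the +20° notch, because the first notch met is at 0°.

```bash
python3 -m jog '[0,-0.7,0,0.5,0,0,-0.7,0,0.5,0,0,-0.7,0,0.5,0,0,-0.7,0,0.5,0,0,-0.7,0,0.5,0]' >/dev/null;python3 a.py
python3 -m jog '[0,5.2,-0.2,-4,0,0,10.4,-0.7,-8,0,0,15.6,-1.6,-12,0,0,20.7,-2.9,-16,0,0,25.7,-4.5,-20,0]' >/dev/null ; python3 a.py;python3 -m jog '[0,5.2,-0.2,-4,0,0,10.4,-0.7,-8,0,0,15.6,-1.6,-12,0,0,20.7,-2.9,-16,0,0,25.4,-4.4,-19.7,0]' >/dev/null ; python3 a.py
```

```text
ring -18.18 r 0.0755 z 0.1851 Ftan 6.2 Frad -4.0 Fz -6.9 Mz 0.25 t 14.2
ring 1.12 r 0.0754 z 0.1854 Ftan 3.6 Frad -4.1 Fz -7.7 Mz -0.38 t 14.7
ring 20.91 r 0.0752 z 0.1855 Ftan 4.9 Frad -2.9 Fz -8.6 Mz -0.47 t 15.2
```

```bash
python3 -m jog '[0,-0.6,0,0.5,0,0,-1.2,0,0.9,0,2,-1.2,0,0.9,0,4,-1.2,0,0.9,0,4,-1.2,0,0.9,0]' >/dev/null;python3 a.py
python3 -m jog '[0,0,0,0,30,0,0,0,0,33,0,0,0,0,36,0,0,0,0,38,0,0,0,0,38]' >/dev/null ; python3 a.py; python3 -c "
from h import *;o=status.get_obs();print(o['opening'])"
```

```text
ring 20.04 r 0.0752 z 0.1815 Ftan 6.4 Frad -0.7 Fz -6.9 Mz -0.34 t 15.7
ring 19.10 r 0.0754 z 0.1816 Ftan -0.4 Frad 0.4 Fz -0.3 Mz -0.00 t 16.2
0.38222636032649426
```

```bash
python3 -m jog '[0,0,0,0,36,0,0,0,0,34,0,0,0,0,33,0,0,0,0,33,0,0,0,0,33]' >/dev/null;python3 a.py
python3 -m jog '[0,1,0,0,33,0,2,0,0,33,0,3,0,0,33,0,3,0,0,33,0,3,0,0,33]' >/dev/null ; python3 a.py
python3 -m jog '[0,-1,0,0,33,0,-2,0,0,33,0,-3,0,0,33,0,-4,0,0,33,0,-5,0,0,33]' >/dev/null ; python3 a.py
```

```text
ring 19.15 r 0.0755 z 0.1813 Ftan 0.6 Frad 0.5 Fz -0.8 Mz 0.03 t 16.7
ring 21.37 r 0.0756 z 0.1813 Ftan -1.0 Frad 0.6 Fz -0.2 Mz -0.00 t 17.2
ring 18.30 r 0.0756 z 0.1814 Ftan 7.2 Frad 1.1 Fz -1.1 Mz -0.02 t 17.7
```

```bash
python3 -m jog '[0,2,0,0,33,0,4,0,0,33,0,5,0,0,33,0,6,0,0,33,0,6,0,0,33]' >/dev/null ; python3 a.py
python3 -m jog '[0,1,0,0,33,0,1.5,0,0,33,0,1.5,0,0,33,0,1.5,0,0,33,0,1.5,0,0,33]' >/dev/null ; python3 a.py
```

```text
ring 22.06 r 0.0757 z 0.1812 Ftan -1.7 Frad 1.3 Fz 1.0 Mz -0.01 t 18.2
ring 22.65 r 0.0758 z 0.1812 Ftan -4.8 Frad 1.2 Fz 2.2 Mz -0.03 t 18.7
```

Resistance is felt on both sides of about 20.5°, well above the ring's rubbing, so the pin seems locked. I centre, open and retreat to check visually.

```bash
python3 -m jog '[0,-1.5,0,0,36,0,-3,0,0,60,0,-3,0,0,80,0,-3,0,0,100,0,-3,0,0,100]' && python3 -m jog '[-15,0,0,0,100,-40,0,0,0,100,-70,0,0,0,100,-90,0,0,0,100,-90,0,0,0,100]'
python3 -c "
from h import *
from scipy.spatial.transform import Rotation as R
o=status.get_obs();print(o['q'],R.from_quat(o['eef_rot'],scalar_first=True).as_matrix().round(3))"
```

```text
time_s: 19.2
eef_pos: [0.4507, 0.0756, 0.1813]
eef_rot: [0.141, 0.693, 0.141, -0.693]
wrist_force: [0.3, 0.1, 0.8]
opening: 0.993
time_s: 19.7
eef_pos: [0.4525, 0.0755, 0.2745]
eef_rot: [0.142, 0.695, 0.14, -0.691]
wrist_force: [0.3, 0.7, -0.5]
opening: 1.001
[-9.42729111e-02 -1.29905806e-01  1.83676923e+00 -4.91940870e-05
  1.42846446e+00  1.07473945e+00] [[ 0.006  0.391 -0.92 ]
 [-0.001 -0.92  -0.391]
 [-1.     0.003 -0.005]]
```

```bash
python3 -m jog '[0,33,31,0,100,0,66,62,0,100,0,99,93,0,100,0,132,124,0,100,0,165,155,0,100]' >/dev/null&& python3 -m jog '[0,33,31,0,100,0,66,62,0,100,0,99,93,0,100,0,132,124,0,100,0,165,155,0,100]'>/dev/null && python3 -m jog '[0,33,31,0,100,0,66,62,0,100,0,99,93,0,100,0,132,124,0,100,0,132,124,0,100]'
python3 - <<'E'
from h import *
a=snap('top','t2.png');b=snap('side','s2.png')
cv2.imwrite('pics/c2.png',np.hstack([cv2.resize(x,(400,400),interpolation=2) for x in (a[130:250,220:340],b[130:250,210:330])])[:,:,::-1])
C=np.array([.5194,.1069])
for g in(20,):
  t=np.radians(183.3+g)
  for z in(.191,.1975): print(z,[proj(n,[*(C+.075*np.array([np.cos(t),np.sin(t)])),z]).round(1) for n in('top','side')])
for n,im in(('top',a),('side',b)):
    m=(im.max(2)<50).astype('uint8'); k,l,s,ce=cv2.connectedComponentsWithStats(m)
    print(n,[(s[i].tolist(),ce[i].round(1)) for i in range(1,k) if 60<s[i][4]<400 and 230<ce[i][0]<330 and 130<ce[i][1]<260])
E
```

```text
time_s: 21.2
eef_pos: [0.2289, -0.5228, 0.2688]
eef_rot: [-0.139, -0.693, -0.14, 0.694]
wrist_force: [0.6, 0.8, -1.3]
opening: 0.999
0.191 [array([300.7, 180.6]), array([286.5, 159.6])]
0.1975 [array([300.9, 178.4]), array([286.6, 156.7])]
top [([295, 171, 14, 17, 184], array([301.3, 179.2])), ([282, 222, 14, 10, 82], array([288.6, 227.2]))]
side [([283, 179, 19, 31, 66], array([291.3, 193.9])), ([267, 208, 17, 13, 164], array([275.5, 214. ]))]
```

View pics/c2.png

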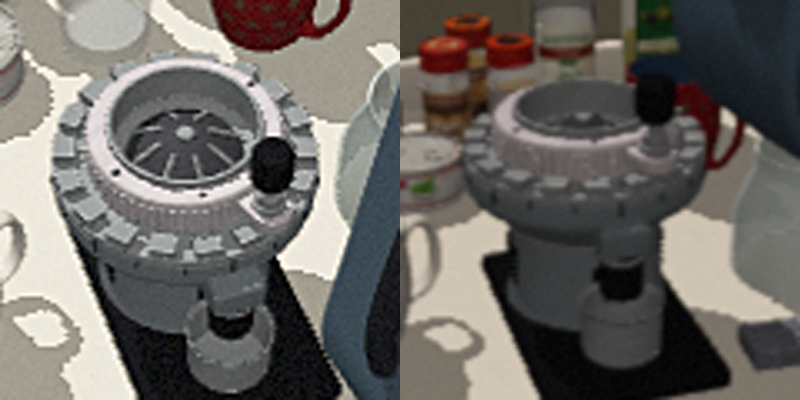

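The knob sits at top (301.3,179.2) and side about (286.5,159.4). The side position matches the plunger-down prediction (159.6) rather than the on-land one (156.7). I check the height numerically, using the initial picture as the reference.

Run:
```python
from h import *
im=cv2.imread('pics/s2.png')[145:175,272:300].astype(int); m=(im.max(2)<48).astype('uint8')
k,l,s,ce=cv2.connectedComponentsWithStats(m); i=1+np.argmax(s[1:,4]); sp=ce[i]+[272,145]; print('side knob',s[i],sp)
print('tri',tri('top',(301.3,179.2),'side',sp))
print('ref t0 z .1975/.191', proj('top',[.4727,.0479,.1975]),proj('top',[.4727,.0479,.191]),'seen 311.0 166.4')
for a in(19.5,20,20.5):
  t=np.radians(183.3+a);C=np.array([.5194,.1069]); print(a,[proj('top',[*(C+.0752*np.array([np.cos(t),np.sin(t)])),z]).round(1) for z in(.191,.1975)])
a,b=cv2.imread('pics/t0.png')[145:195,285:335],cv2.imread('pics/t2.png')[158:208,275:325]
cv2.imwrite('pics/c3.png',np.hstack([cv2.resize(x,(400,400),interpolation=0) for x in(a,b)]))
```

```text
side knob [  7   0  21  23 337] [288.16913947 154.56083086]
tri (array([0.44207522, 0.07788491, 0.20519378]), np.float64(0.0031255531120761857))
ref t0 z .1975/.191 [311.69654602 166.63601691] [311.49296513 168.85358688] seen 311.0 166.4
19.5 [array([300.5, 180.8]), array([300.7, 178.6])]
20 [array([300.8, 180.6]), array([300.9, 178.4])]
20.5 [array([301. , 180.4]), array([301.2, 178.2])]
```

View pics/c3.png

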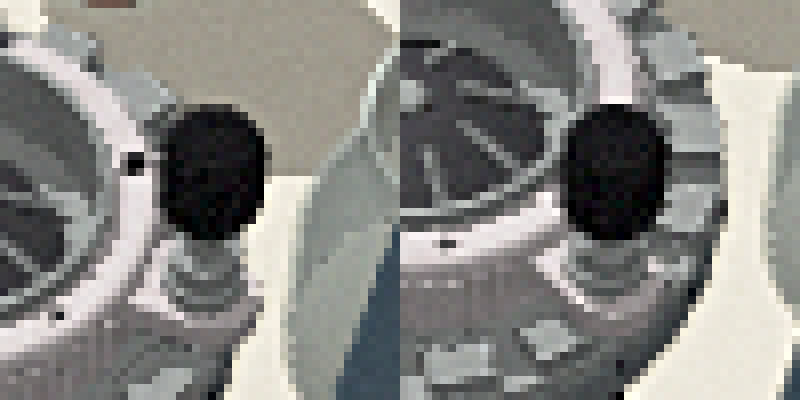

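The stem gap between knob and sleeve visible at the start (left) has closed (right): knob bottom to sleeve foot went from 8.75 px to 6.5 px. That is the 6.5 mm drop expected, so the plunger is down in the notch. I hand in.

Run:
```python
from h import *
a,b=[cv2.imread(f'pics/{n}.png').astype(int) for n in('t0','t2')]
d=abs(a-b).max(2)>60
print('changed px mug/spoon', d[190:295,175:228].sum(), d[250:295,200:255].sum())
from bench import hand_in; print(hand_in())
```

```text
changed px mug/spoon 0 0
the job is handed in; nothing more can be done
None
```

I handed the job in after about 21 s of robot time. By my checks the ring is locked in the second notch, but the system gives no verdict.

**What I did:**
- I gripped the knob and lifted the plunger about 5.5 mm off a land. The ring was then at about +48°.
- I turned the ring clockwise until the tangential force rose by about 10–12 N, at roughly −17°. That is where the burrs touch.
- I then backed off past the 0° notch to the +20° notch, about 37° coarser than touching, let the plunger drop, opened the gripper and retreated.

**What the checks showed:**
- **Locked:** nudging the knob gently met resistance on both sides of about 20.5° (5–7 N, against about 1.6 N of ring friction).
- **Plunger down:** the top picture shows the knob about 2.2 px closer to its sleeve than at the start, which matches the 6.5 mm drop from land to notch.
- **Surroundings:** the mug and spoon pixels are unchanged between the first and last top pictures. I did not check the hopper and brush this way; the arm hides part of that area.

**What failed or disagreed:**
- The knob height triangulated from both cameras came out at 205 mm instead of 191 mm. I disregarded it, because I think the dark arm beside the knob spoiled the side camera's colour mask.
- From directly beside the grinder, the arm blocked both cameras. I therefore gripped the knob using only the estimate from the first top picture.

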